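Square a stock carton into the packing jig

TASK

Push the long white carton that stands in front of the steel fence along the bench with your closed fingertips into the corner of the packing jig, so that its long side lies flat and snug against the fence and its end is snug against the steel end stop, on the stop's inner side (towards the middle of the fence). Only push it: do not lift or tip it, and leave the small carton and the other things on the bench where they are.

Things in the scene. Friction and masses are not known exactly. Their poses are not given: they have to be found in the camera images.
- long_carton: The long white stapled stock carton, a closed rigid box about 0.6 kg (mass varies), 95 mm (its x) by 140 mm (its y, the long side) by 60 mm high; too wide for the gripper. Origin at the centre of its underside, z up. It stands free on the bench, between the robot and the fence, turned up to 20 degrees from parallel to the fence, and slides when pushed low down with 2 to 6 N.
- fence: Fixed straight steel angle bolted to the bench on the far side of the carton, 520 mm long (its y), 30 mm high. Origin at bench level in the middle of its long flat working face, which looks along its -x, roughly towards the robot; the carton belongs on that side. Its y runs along the face. Nothing of the fence is in front of the face.
- stop: Fixed steel block, 70 mm (its x) by 25 mm (its y) by 30 mm high bolted just in front of the fence's face, about 200 mm from the fence's middle, at either end (varies). Axes parallel to the fence's; origin at the centre of its underside, 50 mm in front of the fence's face. Its inner face, 12.5 mm from the origin, looks along the fence towards the fence's middle.
- small_carton: A smaller white carton, 60 (x) by 85 (y) by 60 mm high, standing loose off to one side; leave it alone. Origin at the centre of its underside.
- bushing: Loose copper bushing standing upright, 44 mm outside diameter, 40 mm high, in front of the fence near the end that has no stop; leave it alone. Origin at the centre of its underside.
- jar: Loose closed white jar, 64 mm diameter, 85 mm high, on the other side of the bench from the small carton; leave it alone. Origin at the centre of its underside.
- big_washer: Loose copper washer lying flat on the robot's left, 64 mm diameter, 6 mm thick; leave it alone. Origin at the centre of its underside.
- gauge_block: Loose steel gauge block lying flat on the robot's right, 60 (x) by 25 (y) by 12 mm; leave it alone. Origin at the centre of its underside.
There are look-alikes about, which are no part of the job. What is shaped like the stop but red is not meant. Leave any turquoise look-alike of the long_carton alone.

How it is judged:
At the end, for the whole second after the job is handed in: The long carton stands flat and at rest on the bench, its long side within 4 mm of the fence's face and parallel to it within 0.04 rad, its end within 4 mm of the stop's inner face, with the five other listed loose things within 20 mm of where they began (x of long_carton in the frame of fence between -0.0515 and -0.044 m and y of long_carton in the frame of fence between -0.16 and 0.16 m and angle between the x axis of long_carton and the x axis of fence, either way round below 0.04 rad and (y of long_carton in the frame of stop between -0.0865 and -0.079 m or y of long_carton in the frame of stop between 0.079 and 0.0865 m) and height (world z) of long_carton below 0.004 m and angle between long_carton's own z axis and vertical below 0.05 rad and linear speed of long_carton below 0.01 m/s and distance of each of small_carton, bushing, jar, big_washer, gauge_block from where it was at the start of the episode below 0.02 m); the robot touches nothing.
It fails at once if the long carton is lifted off the bench (height (world z) of long_carton above 0.008 m).
It fails at once if the long carton is tipped (angle between long_carton's own z axis and vertical above 0.2 rad).
It fails at once if another loose thing on the bench is displaced by more than 20 mm (distance of any of small_carton, bushing, jar, big_washer, gauge_block from where it was at the start of the episode above 0.02 m).
It also fails if it takes over 48 s, if anything falls off the work surface, if the arm or the gripper's body presses on something with over 40 N, if the wrist force passes 120 N, or if a joint passes its speed limit or range.

ROBOT

A 7-joint arm with a two-finger parallel gripper is mounted at the origin on the work surface. World frame = base frame: x ahead of the robot, y to its left, z up, the work surface at z = 0. Lengths are in m, angles in rad, forces in N, time in s.
With the tool pointing down it reaches from about 0.35 to 0.9 m from the base axis. Payload 8.1 kg.
Tool frame: the origin (TCP) lies midway between the tips of the shut fingers; the grasp point (between the pads) lies 19 mm behind it; z points along the fingers, y is the line along which they close (so a half turn about z gives the same grasp; the last joint's range is limited). The gripper opens to 92 mm and grips with 3 to 60 N. Pads are 19 mm wide; open, the fingers measure 130 mm over their backs; the gripper's body (75 mm by 190 mm) begins 47 mm behind the grasp point.
Start: joints at [1.185, 0.434, 0.025, 1.573, -0.012, 1.134, -0.075], TCP at [0.174, -0.6, 0.227] pointing down, gripper open.
Joint ranges: [-2.62, 2.62], [-0.44, 2.09], [-1.27, 1.32], [0.08, 2.57], [-1.32, 4.46], [0.12, 2], [-2.74, 2.74]. Speed limits (rad/s): [2.22, 2.22, 3.01, 3.01, 3.14, 3.14, 3.14].

INTERFACE

Orientations are given as a rotation vector (axis times angle).
In Python, from cell import arm gives the robot as it stands.
- The arm moves only by the tool carry_out, never from a script. Its arguments are lists of equal length, an entry for each row: "claw": the finger opening in cm, from 0 to 9.18; "delta_pos": the shift along the tool's x, y, z in cm, a list of three; "angular": the turn, a rotation vector about the tool's x, y, z in rad, a list of three. In form: {"claw": [claw, ...], "delta_pos": [[dx, dy, dz], ...], "angular": [[ax, ay, az], ...]}. A call has 1 to 20 rows; each row shifts and turns the commanded pose from where the row before left it, along the tool's axes as they then stand; what a row does not reach is not made up. A row lasts 1/10 s, in which the tool goes at most 50 mm and 8.59 degrees, less where a joint would pass 70% of its speed; a pose out of reach is approached as far as the arm can. A call with a gripper value outside its range is refused whole. The fingers move at their own pace and stop on an object; "force" is the grip in N (left out, the last holds). Time passes only in rows, so rows that do not move let the fingers close. It gives the time, the measured TCP pose, the force, the opening and the grip force at its end, in the units of the state.
- arm.observe(): the state, without advancing time (a new reading comes with each control period).
- arm.get_image(name): name is "side" or "top"; returns a dict with "frame" (480x640x3 uint8, red, green, blue), "mtx" (3x3 intrinsics, pixels), "dist" ([k1, k2, p1, p2, k3] as OpenCV has them; the pictures are not rectified), "T" (4x4, takes a point from camera to world coordinates). Camera axes: x right, y down, z forward; pixel columns grow to the right and rows downward; lengths in m; the calibration is good to about 2 mm. A picture is of the moment at which its call begins. There is no depth.
- arm.sign_off(): hands the job in; it is judged then, once.
Trained networks look in a picture, given as the dict that the camera call returned (one of the last four; its "shot" number tells which), for a name from the list of things; names that differ only in an ending like _2 or _b are one class to them, and where a whole thing is asked for, a point or a joint stands for the part that bears it (a point fixed in the world has none). Each returns a list of dicts, best first, with "conf" (0 to 1); they miss things now and then, are a little off and sometimes report something else, mostly with a low value. They report only what shows in the picture. A call takes as long as a camera call. They do not tell look-alikes from the thing itself.
- arm.look_for(label, picture): "centre" ([column, row] as shares, 0 to 1, of the picture: columns of its width, rows of its height, amid what is visible of it).
- arm.trace(label, picture): "region" (480x640 bool, what is visible of it) and "centre" ([column, row] as shares, 0 to 1, of the picture: columns of its width, rows of its height, amid what is visible of it).
- arm.place_of(label, picture): "centre" ([column, row] as shares, 0 to 1, of the picture: columns of its width, rows of its height: a listed point, or the origin of a listed thing).
The state is a dict: "clock": time; "joints": joint angles; "dq": joint speeds; "joint_efforts": joint torques, N m; "position": TCP position; "ee_rot": TCP orientation; "force": force on the tool from outside, world axes, zero at the start; "ft_torque": the same for the moment, N m; "width": opening from 0.0 (shut) to 1.0 (fully open); "gripper_force": force on a finger pad.
Only numpy, scipy, OpenCV 4.12 (cv2) and the standard library are available. Lean on these libraries where they do the work, as an engineer would, in place of code of your own. Each camera call takes 0.05 s, during which the arm holds its last target. There are 200 camera calls.

## Working session

There is one attempt and no reset: what is moved stays moved. The work goes in short steps, Python scripts to look and compute and a tool call to move; the robot and the scene stay as the last step left them, time stands still between calls to the robot, and variables do not carry over. Pictures are saved under pics/ and viewed, at most 10 in all, crops included, and the job is handed in when it is done.

Besides the shell and the picture viewer there is one more tool, called after "Request:" as name(argument=value, ...) on one line, values as JSON. carry_out: Moves the arm, as the interface text tells. Its arguments: {"type":"object","properties":{"claw":{"type":"array","items":{"type":"number"}},"delta_pos":{"type":"array","items":{"type":"array","items":{"type":"number"}}},"angular":{"type":"array","items":{"type":"array","items":{"type":"number"}}},"force":{"type":"number"}},"required":["claw","delta_pos","angular"]}

```bash
mkdir -p pics; cat > h.py <<'E'
import numpy as np,cv2
from cell import arm
def ray(p,px,z):
    u=cv2.undistortPoints(np.array(px,float).reshape(-1,1,2),p["mtx"],np.array(p["dist"])).reshape(-1,2)
    T=np.array(p["T"]);d=np.c_[u,np.ones(len(u))]@T[:3,:3].T
    return T[:3,3]+d*((z-T[2,3])/d[:,2])[:,None]
def save(p,n): cv2.imwrite(f"pics/{n}.png",cv2.cvtColor(np.array(p["frame"]),cv2.COLOR_RGB2BGR))
def proj(p,X):
    T=np.linalg.inv(np.array(p["T"]));return cv2.projectPoints(np.array(X,float).reshape(-1,1,3),cv2.Rodrigues(T[:3,:3])[0],T[:3,3],np.array(p["mtx"]),np.array(p["dist"]))[0].reshape(-1,2)
E
python3 - <<'E'
from h import *
np.set_printoptions(precision=3,suppress=True)
for n in("top","side"):
    p=arm.get_image(n);save(p,n+"0");print(n,np.array(p["T"])[:3,3])
    for l in["long_carton","fence","stop","small_carton","bushing","jar","big_washer","gauge_block"]:
        for r in arm.place_of(l,p):
            c=np.array(r["centre"])*[640,480];print(l,round(r["conf"],2),c,ray(p,c,0)[0])
s=arm.observe();print(s)
E
```

```text
top [0.328 0.042 0.963]
long_carton 0.71 [137.024 330.72 ] [0.26 0.41 0.  ]
long_carton 0.7 [323.008 220.8  ] [0.5   0.023 0.   ]
long_carton 0.2 [489.408 235.2  ] [ 0.476 -0.34   0.   ]
fence 0.86 [320.128 149.088] [0.661 0.032 0.   ]
stop 0.86 [235.584 217.92 ] [0.503 0.212 0.   ]
stop 0.83 [220.096 167.088] [0.616 0.25  0.   ]
bushing 0.72 [406.272 174.72 ] [ 0.607 -0.158  0.   ]
jar 0.89 [487.872 237.024] [ 0.472 -0.336  0.   ]
jar 0.48 [405.632 176.784] [ 0.602 -0.157  0.   ]
big_washer 0.77 [227.2  275.52] [0.379 0.224 0.   ]
gauge_block 0.88 [438.592 277.392] [ 0.383 -0.226  0.   ]
side [-0.217 -0.599  0.636]
long_carton 0.61 [237.504 245.808] [0.368 0.209 0.   ]
long_carton 0.57 [344.384 251.712] [0.514 0.021 0.   ]
fence 0.97 [378.816 221.616] [0.669 0.047 0.   ]
stop 0.94 [280.704 222.384] [0.505 0.214 0.   ]
stop 0.59 [298.368 201.024] [0.61  0.261 0.   ]
small_carton 0.96 [243.392 211.104] [0.479 0.323 0.   ]
bushing 0.92 [436.416 268.8  ] [ 0.598 -0.162  0.   ]
jar 0.98 [484.096 338.592] [ 0.475 -0.342  0.   ]
big_washer 0.74 [236.224 243.984] [0.371 0.217 0.   ]
gauge_block 0.98 [395.52  334.608] [ 0.377 -0.22   0.   ]
{'clock': 0.9, 'joints': array([ 1.185,  0.434,  0.025,  1.573, -0.012,  1.134, -0.075]), 'dq': array([ 0.001, -0.001,  0.001,  0.001, -0.002, -0.001,  0.   ]), 'joint_efforts': array([ -0.001, -66.765,   0.984, -31.481,  -0.061,   0.033,   0.   ]), 'position': array([ 0.174, -0.6  ,  0.227]), 'ee_rot': array([ 3.11 ,  0.443, -0.   ]), 'force': array([-0.311,  0.222,  0.39 ]), 'ft_torque': array([ 0.016, -0.008, -0.014]), 'gripper_force': 0.0, 'width': 1.0010614397948816}
```

View pics/top0.png

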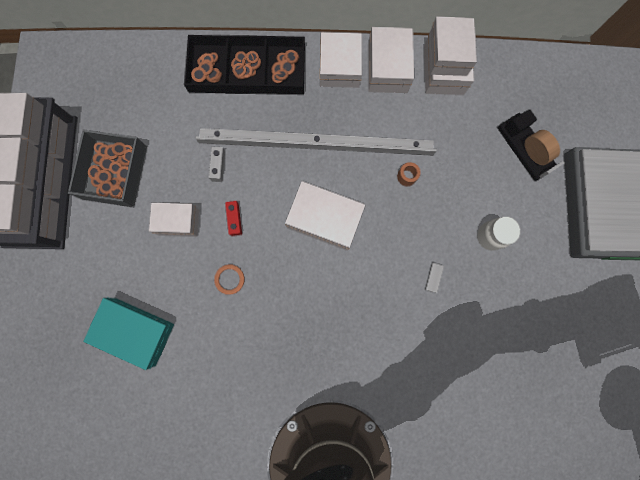

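View pics/side0.png

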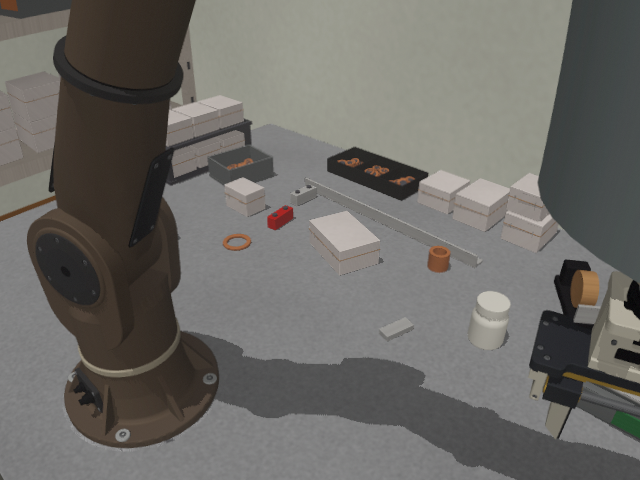

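The top picture shows the white carton at about (326,215), the turquoise look-alike at (130,333), the steel stop at (216,163), the red look-alike at (233,217), the fence from (198,136) to (435,147), and the bushing at (409,173). The side picture agrees: carton (344,240), steel stop (304,193), red block (281,217).

Could be taken for the carton: turquoise (130,333), small carton (172,218), stock cartons (341,57), (392,57) and (455,45). Could be taken for the stop: red (233,217). I choose the white carton at (326,215) and the steel stop at (216,163), and check them in a close crop.

```bash
python3 - <<'E'
from h import *
np.set_printoptions(precision=4,suppress=True)
p=arm.get_image("top");f=np.array(p["frame"])
c=cv2.resize(f[115:255,190:450],None,fx=3,fy=3,interpolation=cv2.INTER_CUBIC);cv2.imwrite("pics/crop1.png",c[:,:,::-1])
for l in["long_carton","fence","stop"]:
    for r in arm.trace(l,p):
        m=np.array(r["region"]).astype(np.uint8);h=max(cv2.findContours(m,0,2)[0],key=cv2.contourArea)
        b=cv2.boxPoints(cv2.minAreaRect(h));print(l,round(r["conf"],2),b.round(1).tolist())
        for z in((.06,) if l[0]=="l" else (0,.03)):print(z,ray(p,b,z)[:,:2].tolist())
E
```

```text
long_carton 0.92 [[81.80000305175781, 341.3999938964844], [104.4000015258789, 291.70001220703125], [175.3000030517578, 323.79998779296875], [152.6999969482422, 373.6000061035156]]
0.06 [[0.24015408496174628, 0.4968487165718739], [0.3389633650052025, 0.4576492791645271], [0.27922597508194047, 0.3116231777881517], [0.18235107801328623, 0.3515156385248465]]
long_carton 0.82 [[283.6000061035156, 227.10000610351562], [301.1000061035156, 180.60000610351562], [365.1000061035156, 204.8000030517578], [347.5, 251.3000030517578]]
0.06 [[0.47544541064976215, 0.10368903088441593], [0.5722124431833465, 0.07048399665705704], [0.5243247208601507, -0.06061009375878811], [0.42873614953148886, -0.02554369833131031]]
fence 0.72 [[196.6999969482422, 143.5], [197.60000610351562, 127.30000305175781], [435.6000061035156, 139.60000610351562], [434.79998779296875, 155.8000030517578]]
0 [[0.6688839612436341, 0.30511801010054146], [0.7066037281699175, 0.3055489349782754], [0.6896952462773221, -0.22566204938327283], [0.6518750328799754, -0.22279838621112097]]
0.03 [[0.6582730007487738, 0.2969092358556678], [0.69
[... 425 characters left out ...]
6, 0.22569596284434162]]
0.03 [[0.5303181570419919, 0.22895004992640025], [0.5331806949544997, 0.20109465579431815], [0.4625190765998818, 0.19239799264637314], [0.4596962841083171, 0.21996250783627438]]
stop 0.59 [[205.89999389648438, 179.8000030517578], [211.0, 145.39999389648438], [225.6999969482422, 147.60000610351562], [220.60000610351562, 182.0]]
0 [[0.5865727039996849, 0.2801440209025553], [0.6650079662218047, 0.2730689562905269], [0.660444504560205, 0.24034915553257616], [0.582160828428684, 0.24781406816696358]]
0.03 [[0.5785271097412856, 0.2727136022656925], [0.6545178075114708, 0.26585904372396607], [0.6500965736673051, 0.23415900958043373], [0.5742527375569207, 0.2413912658872227]]
```

View pics/crop1.png

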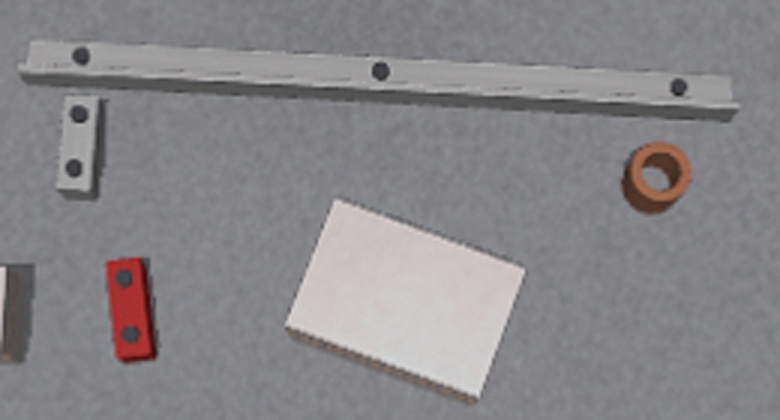

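The crop shows the white carton (centre at about (410,300) in the crop), the steel stop (80,145) in front of the fence's left end, and the red look-alike (130,310), which stays clear of the path. Next I fit the fence frame from the edges I picked.

```bash
cat >> h.py <<'E'
PH=None
E
python3 - <<'E'
from h import *
np.set_printoptions(precision=4,suppress=True)
p=arm.get_image("top")
k=lambda a:np.array(a,float)/3+[190,115]
t=ray(p,k([(20,67),(738,104)]),.03)[:,:2];b=ray(p,k([(22,80),(735,121)]),0)[:,:2]
print("top edge",t.tolist(),"bot",b.tolist())
for e in(t,b):
    d=e[0]-e[1];print(np.linalg.norm(d),np.arctan2(d[0],d[1]),e.mean(0))
e=(t+b)/2;d=e[0]-e[1];ph=np.arctan2(d[0],d[1]);o=e.mean(0)
R=np.array([[np.cos(ph),-np.sin(ph)],[np.sin(ph),np.cos(ph)]])
np.savez("fence.npz",o=o,R=R,ph=ph)
F=lambda X:(np.array(X)[...,:2]-o)@R.T
print("o",o,ph)
print("stop",F(ray(p,k([(66,97),(100,98),(92,190),(58,188)]),.03)))
print("carton",F(ray(p,k([(337,199),(525,268),(478,398),(287,326)]),.06)))
s=arm.observe();print("tcp",F(s["position"]))
print("bushing",F([.600,-.16]),"red",F([.503,.213]),"gauge",F([.38,-.223]),"washer",F([.375,.221]))
E
```

```text
top edge [[0.6720531790788987, 0.2978546431074922], [0.6557575430459501, -0.21752540008302684]] bot [[0.6730897157292658, 0.303998331665978], [0.6530760375222984, -0.223278133016532]]
0.5156376020741502 0.03160814826321816 [0.6639 0.0402]
0.5276561546343018 0.03793849438357256 [0.6631 0.0404]
o [0.6635 0.0403] 0.034809783657766415
stop [[-0.0211  0.2227]
 [-0.0206  0.1984]
 [-0.0883  0.1983]
 [-0.088   0.2224]]
carton [[-0.0936  0.0245]
 [-0.1346 -0.1054]
 [-0.2249 -0.0772]
 [-0.183   0.0531]]
tcp [-0.4665 -0.6571]
bushing [-0.0565 -0.2024] red [-0.1664  0.167 ] gauge [-0.2742 -0.273 ] washer [-0.2946  0.1706]
```

Request:
carry_out(claw=[0,0,0,0,0,0,0,0,0,0,0,0,0,0,0,0,0,0,0,0], delta_pos=[[0,0,0],[0,0,0],[0,0,0],[1.28,-3.82,0],[1.28,-3.82,0],[1.28,-3.82,0],[1.28,-3.82,0],[1.28,-3.82,0],[1.28,-3.82,0],[1.28,-3.82,0],[1.28,-3.82,0],[1.28,-3.82,0],[1.28,-3.82,0],[1.28,-3.82,0],[1.28,-3.82,0],[1.28,-3.82,0],[1.28,-3.82,0],[1.28,-3.82,0],[1.28,-3.82,0],[0,0,0]], angular=[[0,0,0.106],[0,0,0.106],[0,0,0.106],[0,0,0],[0,0,0],[0,0,0],[0,0,0],[0,0,0],[0,0,0],[0,0,0],[0,0,0],[0,0,0],[0,0,0],[0,0,0],[0,0,0],[0,0,0],[0,0,0],[0,0,0],[0,0,0],[0,0,0]])

```text
clock: 3.15
position: [0.4023, 0.0084, 0.2273]
ee_rot: [-3.139, 0.045, -0.004]
force: [0.2, -0.7, 0.5]
width: 0.005
gripper_force: 0.0
```

```bash
cat >> h.py <<'E'
import os
if os.path.exists("fence.npz"):
    z=np.load("fence.npz");o,R=z["o"],z["R"];F=lambda X:(np.array(X)[...,:2]-o)@R.T
def st():
    s=arm.observe();r=cv2.Rodrigues(s["ee_rot"])[0];print("t",s["clock"],"F",F(s["position"]).round(4),"z",s["position"][2].round(4),"yawF",round(np.arctan2(r[1,0],r[0,0])+float(z["ph"]),4),"f",(R@s["force"][:2]).round(1),s["force"][2].round(1),"w",round(s["width"],3),"tilt",r[:,2].round(3))
E
python3 -c "
from h import *
st()"
```

```text
t 3.15 F [-0.2599 -0.0409] z 0.2273 yawF 0.0064 f [ 0.2 -0.7] 0.5 w 0.005 tilt [ 0.002  0.002 -1.   ]
```

Request:
carry_out(claw=[0,0,0,0,0,0,0,0,0,0,0,0], delta_pos=[[-0.4,0.4,2.5],[0,0,3.5],[0,0,3.5],[0,0,3.5],[0,0,3.5],[0,0,2.5],[0,0,1.4],[0,0,0],[1,0,0],[1,0,0],[1,0,0],[1,0,0]], angular=[[0,0,0.006],[0,0,0],[0,0,0],[0,0,0],[0,0,0],[0,0,0],[0,0,0],[0,0,0],[0,0,0],[0,0,0],[0,0,0],[0,0,0]])

```text
clock: 4.35
position: [0.4375, -0.0026, 0.0233]
ee_rot: [3.14, -0.066, 0.001]
force: [-4.0, -1.2, 1.6]
width: 0.002
gripper_force: 1.6
```

```bash
python3 -c "
from h import *
st()"
```

```text
t 4.35 F [-0.2244 -0.0507] z 0.0233 yawF -0.0072 f [-3.9 -1.3] 1.6 w 0.002 tilt [ 0. -0. -1.]
```

Request:
carry_out(claw=[0,0,0,0,0,0,0,0], delta_pos=[[1,0,0],[1,0,0],[1,0,0],[1,0,0],[1,0,0],[1,0,0],[1,0,0],[0.5,0,0]], angular=[[0,0,0],[0,0,0],[0,0,0],[0,0,0],[0,0,0],[0,0,0],[0,0,0],[0,0,0]])

```text
clock: 5.15
position: [0.5129, -0.005, 0.0228]
ee_rot: [-3.141, 0.065, -0.002]
force: [-2.1, -1.4, -0.8]
width: -0.002
gripper_force: 1.3
```

```bash
cat >> h.py <<'E'
def carton(n=None):
    p=arm.get_image("top")
    if n: save(p,n)
    for r in arm.trace("long_carton",p):
        h=max(cv2.findContours(np.array(r["region"]).astype(np.uint8),0,2)[0],key=cv2.contourArea)
        P=F(ray(p,h.reshape(-1,2)+0.,.06)).astype(np.float32)*1000
        b=cv2.boxPoints(cv2.minAreaRect(P))
        if 0.3*140*95<cv2.contourArea(P) and b[:,1].mean()<250: print("carton",round(r["conf"],2),"box mm",b.round(1).tolist(),"c",b.mean(0).round(1))
E
python3 -c "
from h import *
st();carton('a')"
```

```text
t 5.15 F [-0.1489 -0.0505] z 0.0228 yawF -0.0064 f [-2.  -1.5] -0.8 w -0.002 tilt [ 0.001  0.    -1.   ]
```

View pics/a.png

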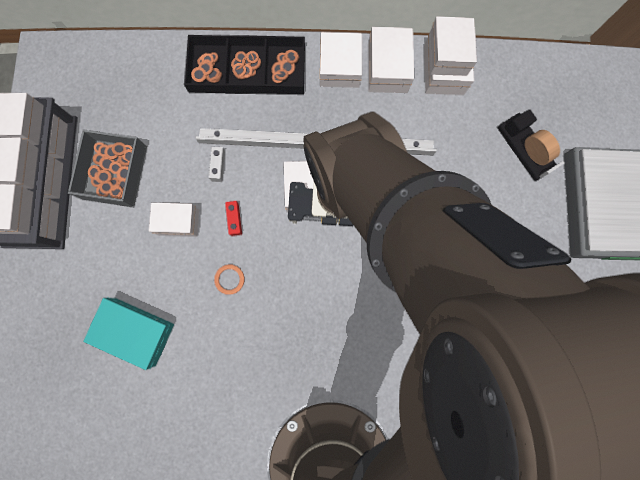

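The arm hides most of the carton, but its visible left edge, from (284,162) down, now looks about square to the fence. I keep pushing, slowing down near the fence.

Request:
carry_out(claw=[0,0,0,0,0,0,0,0], delta_pos=[[1,0,0],[1,0,0],[0.8,0,0],[0.5,0,0],[0.4,0,0],[0.3,0,0],[0.2,0,0],[0,0,0]], angular=[[0,0,0],[0,0,0],[0,0,0],[0,0,0],[0,0,0],[0,0,0],[0,0,0],[0,0,0]])

```text
clock: 6.05
position: [0.5462, -0.007, 0.0219]
ee_rot: [3.139, -0.062, -0.02]
force: [-25.8, -0.5, 20.4]
width: 0.005
gripper_force: 13.1
```

```bash
python3 -c "
from h import *
st()"
```

```text
t 6.05 F [-0.1156 -0.0513] z 0.0219 yawF -0.0049 f [-25.8  -1.4] 20.4 w 0.005 tilt [-0.013 -0.002 -1.   ]
```

Request:
carry_out(claw=[0,0,0,0,0,0,0,0,0,0,0,0,0,0], delta_pos=[[-1,0,0],[-1.5,0,0],[-2.5,0,0],[0,0,-4],[0,0,-4],[0,0,-4],[0,4,-1],[0,4,0],[0,4,0],[0,4,0],[0,4,0],[0,4,0],[0,0,0],[0,0,0]], angular=[[0,0,0],[0,0,0],[0,0,0],[0,0,0],[0,0,0],[0,0,0],[0,0,0],[0,0,0],[0,0,0],[0,0,0],[0,0,0],[0,0,0],[0,0,0],[0,0,0]])

```text
clock: 7.45
position: [0.4939, -0.2456, 0.1528]
ee_rot: [3.141, -0.068, 0.002]
force: [-0.5, 0.5, -0.5]
width: 0.007
gripper_force: 0.0
```

```bash
python3 -c "
from h import *
st();carton('b');p=arm.get_image('side')
a=cv2.imread('pics/b.png')[100:280,170:450];s=np.array(p['frame'])[150:330,220:500,::-1];cv2.imwrite('pics/b2.png',cv2.resize(np.vstack([a,s]),None,fx=1.6,fy=1.6,interpolation=2))"
```

```text
t 7.45 F [-0.1595 -0.2916] z 0.1528 yawF -0.0088 f [-0.6  0.5] -0.5 w 0.007 tilt [ 0.001 -0.    -1.   ]
carton 0.87 box mm [[-141.89999389648438, 54.20000076293945], [-109.19999694824219, -84.19999694824219], [-2.4000000953674316, -59.0], [-35.0, 79.4000015258789]] c [-72.1  -2.4]
```

View pics/b2.png

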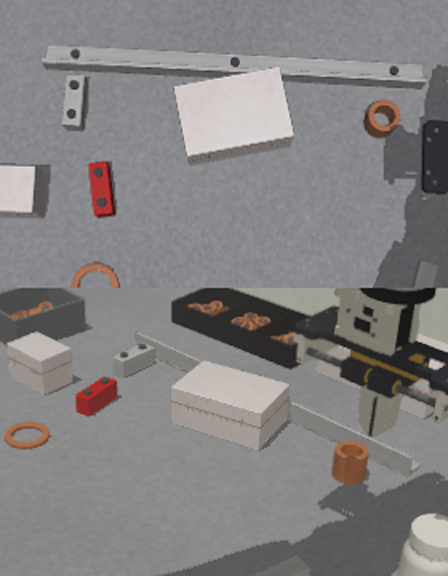

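The carton swung past parallel. It now stands at about +0.23 rad with its far right corner at the fence (top part of the crop, about (280,70)). Next I push the left part of its near face.

Request:
carry_out(claw=[0,0,0,0,0,0,0,0,0,0,0,0,0,0,0,0,0,0,0], delta_pos=[[-0.5,-3.5,0],[-0.5,-4,0],[-0.5,-4,0],[0,-4,0],[0,-4,0],[0,-4,0],[0,-4,0],[0,-3,0],[0,-1.2,0],[0,0,3.5],[0,0,3.5],[0,0,3.5],[0,0,2],[0,0,0.6],[0,0,0],[1,0,0],[1,0,0],[1,0,0],[0,0,0]], angular=[[0,0,-0.008],[0,0,0],[0,0,0],[0,0,0],[0,0,0],[0,0,0],[0,0,0],[0,0,0],[0,0,0],[0,0,0],[0,0,0],[0,0,0],[0,0,0],[0,0,0],[0,0,0],[0,0,0],[0,0,0],[0,0,0],[0,0,0]])

```text
clock: 9.5
position: [0.522, 0.0716, 0.0225]
ee_rot: [-3.14, 0.054, -0.005]
force: [-0.1, -0.1, 0.0]
width: 0.001
gripper_force: 0.0
```

```bash
python3 -c "
from h import *
st()"
```

```text
t 9.5 F [-0.1425  0.0264] z 0.0225 yawF 0.0003 f [-0.1 -0.1] 0.0 w 0.001 tilt [ 0.003  0.001 -1.   ]
```

Request:
carry_out(claw=[0,0,0,0,0,0,0,0], delta_pos=[[0.6,0,0],[0.6,0,0],[0.6,0,0],[0.6,0,0],[0.5,0,0],[0.4,0,0],[0.3,0,0],[0,0,0]], angular=[[0,0,0],[0,0,0],[0,0,0],[0,0,0],[0,0,0],[0,0,0],[0,0,0],[0,0,0]])

```text
clock: 10.3
position: [0.556, 0.0704, 0.0218]
ee_rot: [-3.141, 0.053, -0.001]
force: [0.1, -0.4, 0.5]
width: 0.006
gripper_force: 0.2
```

```bash
python3 -c "
from h import *
st()"
```

```text
t 10.3 F [-0.1085  0.0264] z 0.0218 yawF 0.0012 f [ 0.1 -0.4] 0.5 w 0.006 tilt [ 0.001 -0.    -1.   ]
```

Request:
carry_out(claw=[0,0,0,0,0], delta_pos=[[0.3,0,0],[0.3,0,0],[0.2,0,0],[0.2,0,0],[0,0,0]], angular=[[0,0,0],[0,0,0],[0,0,0],[0,0,0],[0,0,0]])

```text
clock: 10.8
position: [0.5571, 0.0704, 0.0211]
ee_rot: [3.138, -0.049, -0.021]
force: [-31.0, 2.8, 23.3]
width: 0.003
gripper_force: 15.2
```

```bash
python3 -c "
from h import *
st()"
```

```text
t 10.8 F [-0.1073  0.0264] z 0.0211 yawF 0.0035 f [-31.1   1.8] 23.3 w 0.003 tilt [-0.014 -0.003 -1.   ]
```

Request:
carry_out(claw=[0,0,0,0,0,0,0,0,0,0,0,0,0,0,0], delta_pos=[[-1,0,0],[-1.5,0,0],[-2.5,0,0],[0,0,-4],[0,0,-4],[0,0,-4],[0,4,-1],[0,4,0],[0,4,0],[0,4,0],[0,4,0],[0,4,0],[0,4,0],[0,4,0],[0,0,0]], angular=[[0,0,0],[0,0,0],[0,0,0],[0,0,0],[0,0,0],[0,0,0],[0,0,0],[0,0,0],[0,0,0],[0,0,0],[0,0,0],[0,0,0],[0,0,0],[0,0,0],[0,0,0]])

```text
clock: 12.3
position: [0.5034, -0.256, 0.1517]
ee_rot: [3.137, -0.067, 0.001]
force: [-0.8, 0.3, -0.3]
width: 0.005
gripper_force: 0.0
```

```bash
python3 -c "
from h import *
st();carton('c');p=arm.get_image('side')
a=cv2.imread('pics/c.png')[100:280,170:450];s=np.array(p['frame'])[150:330,220:500,::-1];cv2.imwrite('pics/c2.png',cv2.resize(np.vstack([a,s]),None,fx=1.6,fy=1.6,interpolation=2))"
```

```text
t 12.3 F [-0.1496 -0.3017] z 0.1517 yawF -0.0079 f [-0.8  0.3] -0.3 w 0.005 tilt [ 0.    -0.004 -1.   ]
carton 0.87 box mm [[-113.5, -72.30000305175781], [-3.799999952316284, -73.69999694824219], [-2.0, 67.5999984741211], [-111.69999694824219, 69.0]] c [-57.7  -2.4]
```

View pics/c2.png

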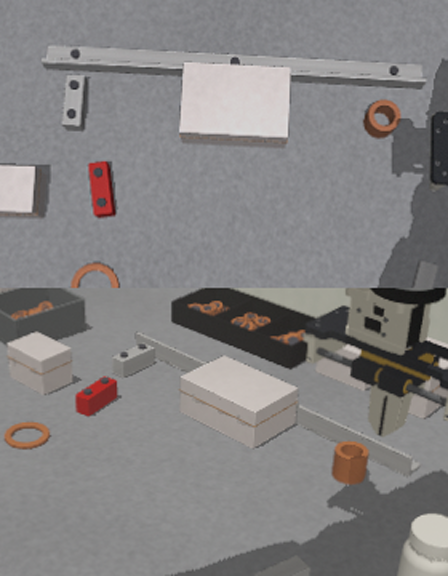

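The carton is flush with the fence: its top spans y of about -73 to +68 mm in the fence frame. Next I push its right end towards the stop.

Request:
carry_out(claw=[0,0,0,0,0,0,0,0,0,0,0,0,0,0,0,0], delta_pos=[[2,-3.7,0],[2,-3.7,0],[2,-3.7,0],[2,-3.7,0],[2,-3.9,0],[0,0,0],[0,0,3.5],[0,0,3.5],[0,0,3.5],[0,0,2],[0,0,0.5],[0,0,0],[0,-1,0],[0,-1,0],[0,-1,0],[0,-1,0]], angular=[[0,0,-0.008],[0,0,0],[0,0,0],[0,0,0],[0,0,0],[0,0,0],[0,0,0],[0,0,0],[0,0,0],[0,0,0],[0,0,0],[0,0,0],[0,0,0],[0,0,0],[0,0,0],[0,0,0]])

```text
clock: 14.05
position: [0.6117, -0.0242, 0.0232]
ee_rot: [3.14, -0.041, 0.004]
force: [0.4, -7.0, 4.2]
width: 0.008
gripper_force: 3.6
```

```bash
python3 -c "
from h import *
st()"
```

```text
t 14.05 F [-0.0495 -0.0662] z 0.0232 yawF 0.0088 f [ 0.6 -7. ] 4.2 w 0.008 tilt [ 0.002 -0.002 -1.   ]
```

Request:
carry_out(claw=[0,0,0,0,0,0,0,0,0,0], delta_pos=[[0,-0.8,0],[0,-0.8,0],[0,-0.8,0],[0,-0.8,0],[0,-0.8,0],[0,-0.8,0],[0,-0.8,0],[0,-0.8,0],[0,-0.8,0],[0,-0.4,0]], angular=[[0,0,0.008],[0,0,0],[0,0,0],[0,0,0],[0,0,0],[0,0,0],[0,0,0],[0,0,0],[0,0,0],[0,0,0]])

```text
clock: 15.05
position: [0.6139, 0.0524, 0.0231]
ee_rot: [3.14, -0.052, 0.003]
force: [-1.0, -7.6, 5.8]
width: 0.005
gripper_force: 4.1
```

```bash
python3 -c "
from h import *
st();carton('d')
a=cv2.imread('pics/d.png')[100:280,170:450];cv2.imwrite('pics/d2.png',cv2.resize(a,None,fx=2.5,fy=2.5,interpolation=2))"
```

```text
t 15.05 F [-0.05    0.0104] z 0.0231 yawF 0.0016 f [-0.7 -7.6] 5.8 w 0.005 tilt [ 0.002 -0.001 -1.   ]
carton 0.82 box mm [[-113.30000305175781, 28.5], [-1.899999976158142, 27.700000762939453], [-0.8999999761581421, 173.89999389648438], [-112.19999694824219, 174.6999969482422]] c [-57.1 101.2]
```

View pics/d2.png

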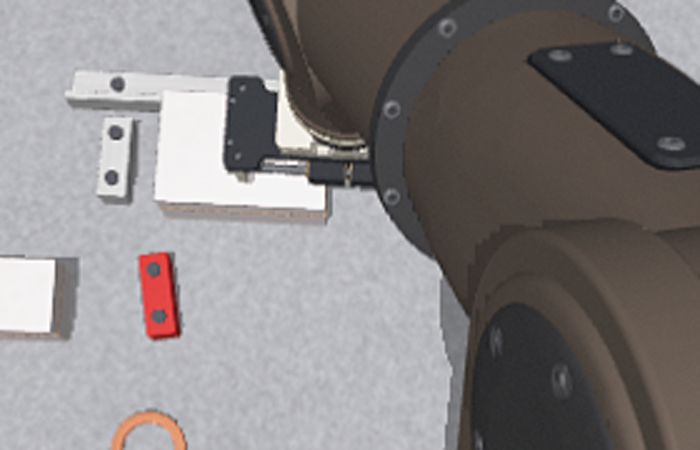

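The carton still lies parallel to the fence, with its left end at about y = 174 mm and the stop face at about 198 mm. I keep pushing it gently.

Request:
carry_out(claw=[0,0,0,0,0,0,0], delta_pos=[[0,-0.5,0],[0,-0.5,0],[0,-0.4,0],[0,-0.3,0],[0,-0.3,0],[0,-0.2,0],[0,0,0]], angular=[[0,0,0],[0,0,0],[0,0,0],[0,0,0],[0,0,0],[0,0,0],[0,0,0]])

```text
clock: 15.85
position: [0.6147, 0.0733, 0.023]
ee_rot: [3.139, -0.054, 0.003]
force: [0.6, -7.0, 6.3]
width: 0.005
gripper_force: 3.8
```

```bash
python3 -c "
from h import *
st()"
```

```text
t 15.85 F [-0.0499  0.0313] z 0.023 yawF 0.0007 f [ 0.8 -6.9] 6.3 w 0.005 tilt [ 0.002 -0.002 -1.   ]
```

Request:
carry_out(claw=[0,0,0,0,0], delta_pos=[[0,-0.2,0],[0,-0.2,0],[0,-0.2,0],[0,-0.2,0],[0,0,0]], angular=[[0,0,0],[0,0,0],[0,0,0],[0,0,0],[0,0,0]])

```text
clock: 16.35
position: [0.6149, 0.0812, 0.023]
ee_rot: [3.139, -0.054, 0.003]
force: [-0.2, -7.2, 6.2]
width: 0.002
gripper_force: 3.9
```

```bash
python3 -c "
from h import *
st()"
```

```text
t 16.35 F [-0.0499  0.0392] z 0.023 yawF 0.0005 f [ 0.  -7.2] 6.2 w 0.002 tilt [ 0.002 -0.002 -1.   ]
```

Request:
carry_out(claw=[0,0,0,0,0], delta_pos=[[0,-0.2,0],[0,-0.2,0],[0,-0.2,0],[0,-0.2,0],[0,0,0]], angular=[[0,0,0],[0,0,0],[0,0,0],[0,0,0],[0,0,0]])

```text
clock: 16.85
position: [0.6149, 0.0826, 0.023]
ee_rot: [3.132, -0.061, 0.0]
force: [-3.9, -23.7, 15.8]
width: 0.002
gripper_force: 12.4
```

```bash
python3 -c "
from h import *
st()"
```

```text
t 16.85 F [-0.05    0.0406] z 0.023 yawF -0.0039 f [ -3.  -23.8] 15.8 w 0.002 tilt [ 0.    -0.009 -1.   ]
```

Request:
carry_out(claw=[0,0,0,0,0,0,0,0,0,0,0,0,0,0,0,0,0], delta_pos=[[0,1,0],[0,1.5,0],[0,1.5,0],[0,0,-4],[0,0,-4],[0,0,-4],[-3,3,-1],[-3,4,0],[-3,4,0],[0,4,0],[0,4,0],[0,4,0],[0,4,0],[0,4,0],[0,0,0],[0,0,0],[0,0,0]], angular=[[0,0,0],[0,0,0],[0,0,0],[0,0,0],[0,0,0],[0,0,0],[0,0,0],[0,0,0],[0,0,0],[0,0,0],[0,0,0],[0,0,0],[0,0,0],[0,0,0],[0,0,0],[0,0,0],[0,0,0]])

```text
clock: 18.55
position: [0.5128, -0.2554, 0.1516]
ee_rot: [-3.14, 0.05, 0.0]
force: [1.0, 0.5, 0.4]
width: 0.007
gripper_force: 0.0
```

```bash
python3 -c "
from h import *
st();carton('e')
a=cv2.imread('pics/e.png')[115:235,190:350];cv2.imwrite('pics/e2.png',cv2.resize(a,None,fx=5,fy=5,interpolation=2))"
```

```text
t 18.55 F [-0.1403 -0.3007] z 0.1516 yawF 0.0029 f [1.  0.5] 0.4 w 0.007 tilt [ 0.     0.001 -1.   ]
carton 0.77 box mm [[-113.30000305175781, 201.10000610351562], [-112.69999694824219, 55.099998474121094], [-0.800000011920929, 55.599998474121094], [-1.399999976158142, 201.5]] c [-57.  128.3]
```

View pics/e2.png

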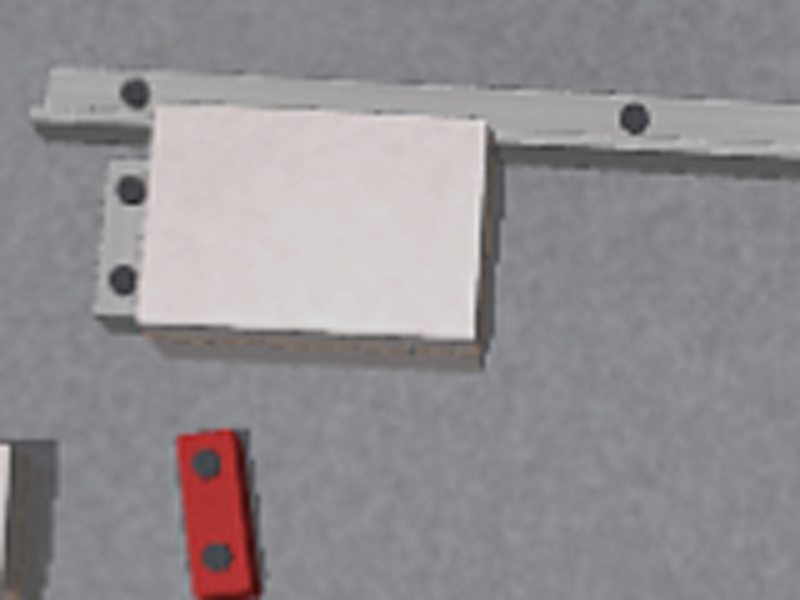

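The carton is in the corner, with its left end at the stop (145,250) and its far side at the fence. There is plenty of time, so one gentle press on the near face will make sure it sits snug.

Request:
carry_out(claw=[0,0,0,0,0,0,0,0,0,0,0,0,0,0,0,0,0,0,0], delta_pos=[[-0.3,-3,0],[-0.3,-4,0],[-0.2,-4,0],[0,-4,0],[0,-4,0],[0,-4,0],[0,-4,0],[0,-4,0],[0,-4,0],[0,-4,0],[0,-1,0],[0,0,0],[0,0,3.5],[0,0,3.5],[0,0,3.5],[0,0,2],[0,0,0.6],[0,0,0],[1,0,0]], angular=[[0,0,0],[0,0,0],[0,0,0],[0,0,0],[0,0,0],[0,0,0],[0,0,0],[0,0,0],[0,0,0],[0,0,0],[0,0,0],[0,0,0],[0,0,0],[0,0,0],[0,0,0],[0,0,0],[0,0,0],[0,0,0],[0,0,0]])

```text
clock: 20.55
position: [0.528, 0.1428, 0.0217]
ee_rot: [3.141, -0.052, 0.0]
force: [0.2, 0.3, -0.4]
width: 0.008
gripper_force: 0.0
```

```bash
python3 -c "
from h import *
st()"
```

```text
t 20.55 F [-0.139   0.0978] z 0.0217 yawF 0.0019 f [0.2 0.3] -0.4 w 0.008 tilt [ 0. -0. -1.]
```

Request:
carry_out(claw=[0,0,0,0,0,0,0,0], delta_pos=[[0.8,0,0],[0.8,0,0],[0.6,0,0],[0.4,0,0],[0.3,0,0],[0.2,0,0],[0.2,0,0],[0,0,0]], angular=[[0,0,0],[0,0,0],[0,0,0],[0,0,0],[0,0,0],[0,0,0],[0,0,0],[0,0,0]])

```text
clock: 21.35
position: [0.5597, 0.142, 0.0205]
ee_rot: [3.14, -0.051, -0.004]
force: [-4.3, -0.3, 2.3]
width: 0.005
gripper_force: 2.2
```

```bash
python3 -c "
from h import *
st()"
```

```text
t 21.35 F [-0.1073  0.0981] z 0.0205 yawF 0.0022 f [-4.3 -0.5] 2.3 w 0.005 tilt [-0.002 -0.001 -1.   ]
```

The fingertips met the carton exactly at the flush position (-0.1073). I press a little more, then retreat.

Request:
carry_out(claw=[0,0,0,0,0,0,0,0,0,0,0,0,0,0,0,0,0,0], delta_pos=[[0.2,0,0],[0.2,0,0],[0,0,0],[-1,0,0],[-1.5,0,0],[-1.5,0,0],[0,0,-4],[0,0,-4],[0,0,-4],[0,4,-1],[0,4,0],[0,4,0],[0,4,0],[0,4,0],[0,4,0],[0,4,0],[0,4,0],[0,0,0]], angular=[[0,0,0],[0,0,0],[0,0,0],[0,0,0],[0,0,0],[0,0,0],[0,0,0],[0,0,0],[0,0,0],[0,0,0],[0,0,0],[0,0,0],[0,0,0],[0,0,0],[0,0,0],[0,0,0],[0,0,0],[0,0,0]])

```text
clock: 23.15
position: [0.5134, -0.1838, 0.1505]
ee_rot: [3.137, -0.066, -0.0]
force: [-1.2, -0.0, -0.1]
width: 0.004
gripper_force: 0.0
```

```bash
python3 -c "
from h import *
st();carton('f')
a=cv2.imread('pics/f.png')[115:295,140:430];cv2.imwrite('pics/f2.png',cv2.resize(a,None,fx=2.7,fy=2.7,interpolation=2))"
```

```text
t 23.15 F [-0.1423 -0.2291] z 0.1505 yawF -0.0071 f [-1.2 -0.1] -0.1 w 0.004 tilt [-0.    -0.003 -1.   ]
carton 0.6 box mm [[-112.80000305175781, 201.3000030517578], [-112.80000305175781, 56.20000076293945], [-1.399999976158142, 56.29999923706055], [-1.399999976158142, 201.3000030517578]] c [-57.1 128.8]
```

View pics/f2.png

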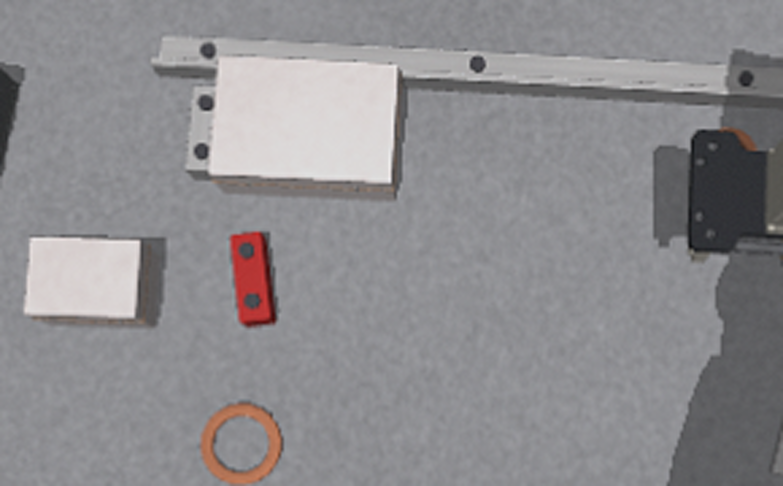

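The carton sits snug against the fence and the stop (stop edge at about (212,130)). The other things in view are where they were, and the arm is clear, so I hand it in.

```bash
python3 -c "
from h import *
print(arm.sign_off())"
```

```text
the job is handed in; nothing more can be done
None
```

I pushed the long white carton into the jig corner and handed the job in at about 23 s; in the last picture it lies flat along the fence with its end against the steel stop, but the sign-off gave no verdict.

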